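# Hold the cigar chest open for the checker

## Task

Draw the bolt on the front of the wooden cigar chest fully back, then raise the chest's lid and hold it open at 60 degrees so that the checker can count the cigars inside. The lid falls shut by itself and its hinges are light, so do not let it drop and never swing it on towards upright. Finish while the gripper is still holding the lid up at 60 degrees, steady, with everything else on the bench left where it is.

Things in the scene. Friction and masses are not known exactly. Their poses are not given: they have to be found in the camera images.
- chest: wooden chest fixed on the bench, 210 mm deep (its x), 320 wide (its y), 110 tall plus a 14 mm lid on top. Origin under its centre; x points from the front (bolt side, near the robot) to the back (hinge side), y left, z up. Yaw within 0.3 rad. A 20 mm wide steel eye on the lid's front edge, at the chest's y = 0, hangs 42 mm below the lid and 23 mm out from the front: the bolt catches it
- chest_lid (a joint): lid angle in rad: 0 shut, grows as the front edge rises; 60 degrees = 1.047. Hinged along the chest's y at the top of the back wall. The lid (0.3 to 0.6 kg) is 326 mm wide, reaches 214 mm from hinge to front edge, falls shut freely when not held, and cannot be raised until the bolt is drawn
- lid_handle (a point): middle of the round bar of the lid's pull handle: steel, 10 mm thick, 100 mm long along the chest's y, a leg at each end; its axis is 35 mm above the lid's top face, 29 mm back from the lid's front edge, and with the lid shut 185 mm in front of and 49 mm above the hinge axis (159 mm above the bench). Moves with the lid; the bar can turn between the finger pads
- lid_hinge (a point): middle of the lid's hinge axis: 105 mm behind the chest's origin in its x, 110 mm above the bench
- bolt (a joint): travel of the bolt in m: 0 shot through the lid's eye, grows as it is drawn towards the chest's -y (right, seen from the robot); 0.050 is fully drawn, at its stop; the eye is free from about 0.042. Starts at 0 to 0.008, needs about 2 N to slide, stays where it is left
- bolt_knob (a point): centre of the ball knob, 18 mm across, on the bent-up end of the bolt (steel rod 8 mm thick along the chest's y, 78 mm above the bench, in front of the chest). The knob, the bolt's highest part, is 114 mm above the bench and 23 mm in front of the chest's front face (19 mm from the lid's edge); at the chest's y = -0.085 when shot, -0.135 when drawn
- ring_gauge: wooden ring gauge lying flat, 55 x 150 x 10 mm with four holes; origin under its centre. Bystander, lies on the bench in front of the chest
- cap_cutter: upright brass tube, 24 mm across, 50 mm tall; origin under its centre. Bystander, stands in front of the chest, left part
- cigar_bundle: banded bundle of five cigars, 150 x 58 x 36 mm; origin under its centre. Bystander, to the left of the chest
- paste_jar: closed clear jar with a lid, 72 mm across, 85 mm tall; origin under its centre. Bystander, to the right of the chest
- water_bottle: clear bottle, 68 mm across, 190 mm tall; origin under its centre. Bystander, left of the chest
- leaf_knife: flat steel leaf knife with a rounded blade, about 150 x 85 x 12 mm; origin under its straight part. Bystander, left front
- scissors: scissors lying flat, 185 mm long, 10 mm high; origin at the pivot. Bystander, right front
- mould_half: half of a wooden cigar mould, grooved block 130 x 256 x 40 mm; origin under its centre. Bystander, left side

How it is judged:
By the outcome, as a careful person would: the job done as asked, in the order asked, and still so for the second after the job is handed in, while the arm keeps its last pose, push and grip.
It also fails if it takes over 45 s, if anything falls off the work surface, if the arm or the gripper's body presses on something with over 40 N, if the wrist force passes 120 N, or if a joint passes its speed limit or range.

## Robot

A 7-joint arm with a two-finger parallel gripper is mounted at the origin on the work surface. World frame = base frame: x ahead of the robot, y to its left, z up, the work surface at z = 0. Lengths are in m, angles in rad, forces in N, time in s.
With the tool pointing down it reaches from about 0.425 to 0.925 m from the base axis. Payload 6.8 kg.
Tool frame: the origin (TCP) lies at the very end of the fingers, on their centre line; the grasp point (between the pads) lies 19 mm behind it; z points along the fingers, y is the line along which they close (so a half turn about z gives the same grasp; the last joint's range is limited). The gripper opens to 85 mm and grips with 20 to 120 N. Pads are 22 mm wide; open, the fingers measure 114 mm over their backs; the gripper's body (76 mm by 85 mm) begins 54 mm behind the grasp point. The pads swing forward as they close: fully open they stand 13 mm farther back than shut.
Start: joints at [-1.298, 0.477, 0.022, 1.555, -0.011, 1.109, -0.083], TCP at [0.251, 0.627, 0.231] pointing down, gripper open.
Joint ranges: [-2.96, 2.96], [-0.34, 2.1], [-1.41, 1.46], [0.24, 2.44], [-1.37, 4.51], [0.17, 1.92], [-2.96, 2.96]. Speed limits (rad/s): [2.39, 2.39, 3.14, 3.14, 3.14, 3.14, 3.14].

## Interface

Orientations are given as a unit quaternion [w, x, y, z].
In Python, from station import bot gives the robot as it stands.
- The arm moves only by the tool nudge_tcp, called after "Emit:" as name(argument=value, ...) on one line, values as JSON. Schema: {"type":"object","properties":{"moves":{"type":"array","items":{"type":"array","items":{"type":"array","items":{"type":"number"},"minItems":5,"maxItems":5},"minItems":1,"maxItems":20},"minItems":1,"maxItems":1},"clamp_n":{"type":"number"},"only":{"type":"string"},"quiet":{"type":"boolean"},"lines":{"type":"string"}},"required":["moves"],"additionalProperties":false}. moves is a list that holds a single list of rows (three levels of brackets), with 1 to 20 rows, each of 5 numbers: dx, dy, dz in m, then a turn about the tool's z in rad, then the opening from 0.0 (shut) to 1.0 (fully open); each row shifts and turns the commanded pose from where the row before left it, along the tool's axes as they then stand; what a row does not reach is not made up. A row lasts 1/10 s, in which the tool goes at most 0.05 m and 0.15 rad, less where a joint would pass 70% of its speed; a pose out of reach is approached as far as the arm can. The fingers move at their own pace and stop on an object; clamp_n is the grip in N (left out, the last holds). Time passes only in rows, so rows that do not move let the fingers close. The tool returns the time, the measured TCP pose, the force, the opening and the grip force at its end. only (a regular expression) keeps the lines of the reply that match it, lines (a string "A,B") keeps lines A to B, and quiet returns only ok. Input that does not fit is refused with a message, and nothing moves.
- bot.get_obs(): the state, without advancing time (a new reading comes with each control period).
- bot.read_camera(name): name is "side" or "top"; returns the picture (420x560x3 uint8, blue, green, red); there is no depth.
- bot.camera_info(name): a dict with "vertical_fov" (degrees; the focal length in pixels is half the picture's height over the tangent of half this angle, whatever the lens; pixels are square), "cx", "cy" (the principal point, pixels), "k1" (the pictures are not rectified: a ray, as slopes to the right and down, at radius r is drawn at 1 + k1 r^2 times it, then the intrinsics apply), "view" (4x4, takes a point from world to camera coordinates). Camera axes: x right, y up, looking along -z (the intrinsics and any distortion apply to the point x, -y, -z); pixel columns grow to the right and rows downward; lengths in m; the calibration is good to about 2 mm. A picture is of the moment at which its call begins. camera_info takes no time and is no camera call.
- bot.hand_in(): hands the job in; it is judged then, once.
The state is a dict: "t": time; "q": joint angles; "joint_vel": joint speeds; "joint_torque": joint torques, N m; "eef_pos": TCP position; "tool_rot": TCP orientation; "contact_force": force on the tool from outside, world axes, zero at the start; "torque": the same for the moment, N m; "gripper_width": opening from 0.0 (shut) to 1.0 (fully open); "grasp_force": force on a finger pad.
Only numpy, scipy, OpenCV 4.12 (cv2) and the standard library are available. Lean on these libraries where they do the work, as an engineer would, in place of code of your own. Each camera call takes 0.05 s, during which the arm holds its last target. There are 200 camera calls.

## Working session

There is one attempt and no reset: what is moved stays moved. The work goes in short steps, Python scripts to look and compute and a tool call to move; the robot and the scene stay as the last step left them, time stands still between calls to the robot, and variables do not carry over. Pictures are saved under pics/ and viewed, at most 10 in all, crops included, and the job is handed in when it is done.

```bash
ls; mkdir -p pics; python3 - <<'E'
from station import bot
import cv2
o=bot.get_obs();print({k:(v if not hasattr(v,'round') else v) for k,v in o.items()})
for n in("top","side"):
    cv2.imwrite(f"pics/{n}0.png",bot.read_camera(n));print(n,bot.camera_info(n))
E
```

```text
pics
station.py
{'t': 0.0, 'q': array([-1.29809614,  0.4777972 ,  0.02236471,  1.55646028, -0.01148946,
        1.10931137, -0.08311552]), 'joint_vel': array([ 0.00198367,  0.00120314,  0.00059931, -0.00189336, -0.00054004,
       -0.00047769, -0.00020826]), 'joint_torque': array([ 1.55887506e-04, -5.96440387e+01,  1.60799559e+00, -2.81205332e+01,
        1.24659602e-02,  9.08368849e-03,  2.68629556e-06]), 'eef_pos': array([0.25068166, 0.62607809, 0.23032444]), 'tool_rot': array([-9.63927902e-05,  1.89257335e-01,  9.81927089e-01, -9.18786385e-04]), 'contact_force': array([ 0.6079494 , -0.26861681, -0.01625042]), 'torque': array([-0.00269815,  0.09460229,  0.00392519]), 'grasp_force': 0.0, 'gripper_width': 1.003497100970577}
top {'vertical_fov': 57.96085393804123, 'cx': 282.0301684150996, 'cy': 212.6263292643598, 'k1': -0.09053425993945048, 'view': array([[-3.11506984e-03, -9.99994593e-01, -1.05389296e-03,
         1.02252554e-01],
       [ 9.95170708e-01, -3.20343795e-03,  9.81070805e-02,
        -5.20118991e-01],
       [-9.81099261e-02, -7.43192992e-04,  9.95175306e-01,
        -1.27143109e+00],
       [ 0.00000000e+00,  0.00000000e+00,  0.00000000e+00,
         1.00000000e+00]])}
side {'vertical_fov': 55.858789718719216, 'cx': 283.79509362838024, 'cy': 205.61559426521245, 'k1': -0.01295585801466181, 'view': array([[ 0.75027308, -0.66105367,  0.00991672, -0.29810532],
       [ 0.34262199,  0.40160491,  0.84930776, -0.31423095],
       [-0.56542062, -0.63381506,  0.52780488, -0.97369694],
       [ 0.        ,  0.        ,  0.        ,  1.        ]])}
```

View pics/top0.png

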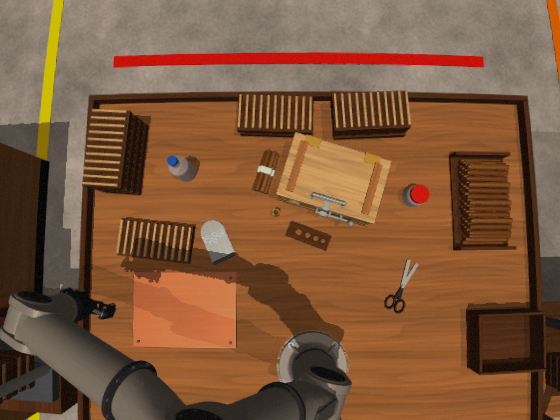

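View pics/side0.png

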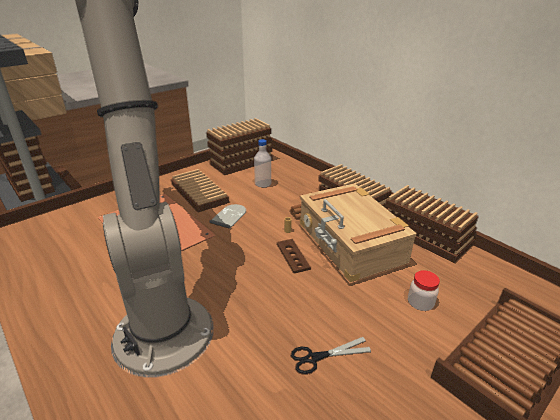

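The top view shows the chest at about (333,180) px, with its handle near (328,200) and the ring gauge at (308,235). The side view shows the chest at about (355,230). I'll enlarge both.

```bash
cat > h.py <<'E'
import numpy as np,cv2
from station import bot
def K(n):
    i=bot.camera_info(n);f=210/np.tan(np.radians(i["vertical_fov"])/2)
    return np.array([[f,0,i["cx"]],[0,f,i["cy"]],[0,0,1]]),np.array([i["k1"],0,0,0.]),np.array(i["view"])
def ray(n,px):
    k,d,V=K(n);s=cv2.undistortPoints(np.array([[px]],float),k,d)[0,0]
    v=V[:3,:3].T@np.array([s[0],-s[1],-1]);return -V[:3,:3].T@V[:3,3],v/np.linalg.norm(v)
def plane(n,px,z):
    c,v=ray(n,px);return c+v*(z-c[2])/v[2]
def tri(a,b):
    c1,v1=ray("top",a);c2,v2=ray("side",b)
    s=np.linalg.lstsq(np.c_[v1,-v2],c2-c1,rcond=None)[0]
    p,q=c1+v1*s[0],c2+v2*s[1];return (p+q)/2,np.linalg.norm(p-q)
def proj(n,P):
    k,d,V=K(n);P=np.atleast_2d(P)@V[:3,:3].T+V[:3,3]
    return cv2.projectPoints(P*[1,-1,-1],np.zeros(3),np.zeros(3),k,d)[0][:,0]
def crop(src,out,x,y,w,h,s):
    cv2.imwrite(out,cv2.resize(cv2.imread(src)[y:y+h,x:x+w],None,fx=s,fy=s,interpolation=cv2.INTER_CUBIC))
E
python3 -c "
from h import *
crop('pics/top0.png','pics/tc.png',265,125,135,115,5)
crop('pics/side0.png','pics/sc.png',285,175,135,115,5)"
```

```text
(no output)
```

View pics/tc.png

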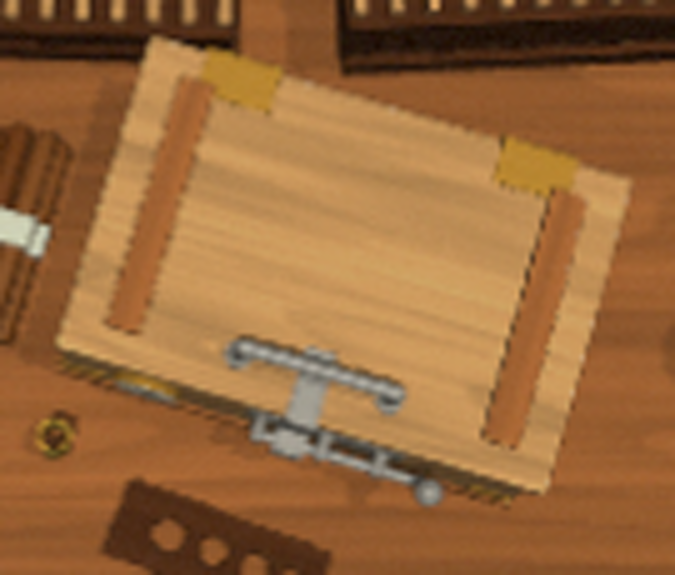

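View pics/sc.png

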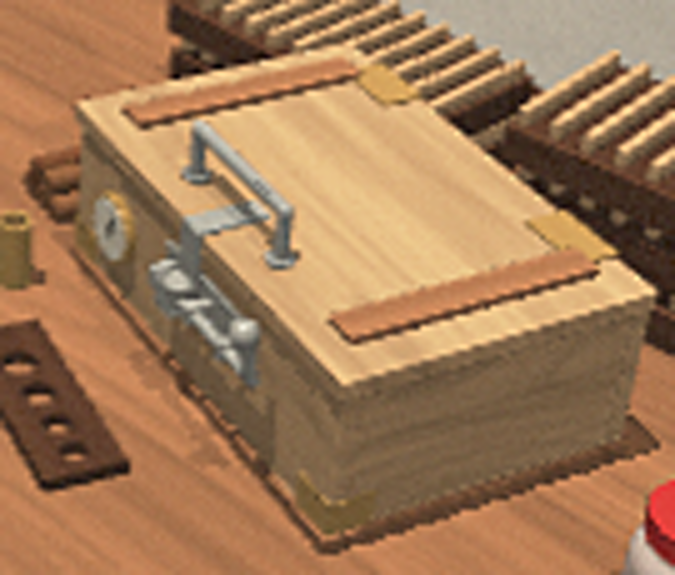

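In the top crop the lid corners are at (151,37), (630,178), (548,492) and (58,348), the knob at (429,490), and the bar from (238,346) to (397,391). In the side crop the knob is at (243,332) and the bar runs from (200,130) to (287,213).

```bash
cat > pose.py <<'E'
from h import *
T=lambda u,v:(265+(u+.5)/5-.5,125+(v+.5)/5-.5)
S=lambda u,v:(285+(u+.5)/5-.5,175+(v+.5)/5-.5)
lc=np.array([plane("top",T(*p),.124) for p in [(151,37),(630,178),(548,492),(58,348)]])[:,:2]
m=np.array([[.105,.163],[.105,-.163],[-.109,-.163],[-.109,.163]])
# rigid 2D fit
a,b=m-m.mean(0),lc-lc.mean(0)
yaw=np.arctan2((a[:,0]*b[:,1]-a[:,1]*b[:,0]).sum(),(a*b).sum())
R=np.array([[np.cos(yaw),-np.sin(yaw)],[np.sin(yaw),np.cos(yaw)]]);o=lc.mean(0)-R@m.mean(0)
W=lambda x,y,z:np.r_[o+R@[x,y],z]
C=lambda p:np.r_[R.T@(p[:2]-o),p[2]]
if __name__=="__main__":
    print("o",o,"yaw",yaw,"resid mm",1000*(lc-o-m@R.T).round(4))
    for n,t,s in [("knob",(429,490),(243,332)),("hl",(238,346),(200,130)),("hr",(397,391),(287,213))]:
        p,g=tri(T(*t),S(*s));print(n,p.round(4),"chest",C(p).round(4),"gap",g.round(4))
    print("knob plane",C(plane("top",T(429,490),.114)).round(4))
    print("handle plane",C(plane("top",T(238,346),.159)).round(4),C(plane("top",T(397,391),.159)).round(4))
E
python3 pose.py
```

```text
o [ 0.62681333 -0.06688533] yaw -0.2904764914658709 resid mm [[-0.9 -0.9]
 [-0.8  2.1]
 [ 1.1  0.5]
 [ 0.5 -1.6]]
knob [ 0.4785 -0.1166  0.1154] chest [-0.1279 -0.0901  0.1154] gap 0.0013
hl [0.5665 0.0064 0.1564] chest [-0.0788  0.0529  0.1564] gap 0.002
hr [ 0.5375 -0.0911  0.157 ] chest [-0.0786 -0.0488  0.157 ] gap 0.0004
knob plane [-0.1271 -0.0906  0.114 ]
handle plane [-0.0801  0.0534  0.159 ] [-0.0791 -0.0484  0.159 ]
```

The tri-view points match the given sizes: knob height 0.115 m, bar about 102 mm long at about 0.157 m, knob 0.022 in front of the chest. The bolt sits at about 0.006. First I move towards the knob with the closing line along the chest's y.

Emit:
nudge_tcp(moves=[[[0, 0, 0, -0.09, 0.5], [-0.037, -0.027, 0, 0, 0.5], [-0.037, -0.027, 0, 0, 0.5], [-0.037, -0.027, 0, 0, 0.5], [-0.037, -0.027, 0, 0, 0.5], [-0.037, -0.027, 0, 0, 0.5], [-0.037, -0.027, 0, 0, 0.5], [-0.037, -0.027, 0, 0, 0.5], [-0.037, -0.027, 0, 0, 0.5], [-0.037, -0.027, 0, 0, 0.5], [-0.011, -0.045, 0, 0, 0.5], [-0.011, -0.045, 0, 0, 0.5], [-0.011, -0.045, 0, 0, 0.5], [-0.011, -0.045, 0, 0, 0.5], [-0.011, -0.045, 0, 0, 0.5], [-0.011, -0.045, 0, 0, 0.5], [-0.011, -0.045, 0, 0, 0.5], [-0.011, -0.045, 0, 0, 0.5], [-0.011, -0.045, 0, 0, 0.5], [0, 0, 0, 0, 0.5]]], clamp_n=20)

```text
t: 2.1
eef_pos: [0.4774, -0.1249, 0.2314]
tool_rot: [0.0, 0.15, 0.989, -0.001]
contact_force: [0.9, 0.3, 0.6]
gripper_width: 0.504
grasp_force: 0.0
```

```bash
cat > to.py <<'E'
import sys
from pose import *
from scipy.spatial.transform import Rotation as Ro
def st():
    ob=bot.get_obs();w,x,y,z=ob["tool_rot"];return ob,Ro.from_quat([x,y,z,w])
def show(tgt):  # tgt in chest coords
    ob,r=st();M=r.as_matrix()
    ang=lambda v:np.arctan2(v[1],v[0])
    print("tcp chest",C(ob["eef_pos"]).round(4),"delta tool",(M.T@(W(*tgt)-ob["eef_pos"])).round(4),
     "tooly-yaw",round(ang(M[:,1])-yaw,3),"tilt",M[:,2].round(3),"F",ob["contact_force"].round(1),"q7",ob["q"].round(2))
if __name__=="__main__": show([float(a) for a in sys.argv[1:4]])
E
python3 to.py -.127 -.0905 .099
```

```text
tcp chest [-0.1265 -0.0984  0.2314] delta tool [0.0007 0.0082 0.1324] tooly-yaw 1.56 tilt [-0.    -0.003 -1.   ] F [0.9 0.3 0.6] q7 [-0.21  0.18  0.38  2.   -0.08  0.98  1.48]
```

Emit:
nudge_tcp(moves=[[[0.001, 0.008, 0.03, 0, 0.5], [0, 0, 0.04, 0, 0.5], [0, 0, 0.03, 0, 0.5], [0, 0, 0.02, 0, 0.5], [0, 0, 0.012, 0, 0.5], [0, 0, 0, 0, 0.0], [0, 0, 0, 0, 0.0], [0, 0, 0, 0, 0.0], [0, 0, 0, 0, 0.0]]], clamp_n=20)

```text
t: 3.0
eef_pos: [0.4799, -0.1103, 0.0996]
tool_rot: [-0.0, 0.145, 0.989, -0.0]
contact_force: [-2.0, -1.0, -5.1]
gripper_width: 0.186
grasp_force: 19.7
```

```bash
python3 to.py -.127 -.137 .099
```

```text
tcp chest [-0.1283 -0.0836  0.0996] delta tool [-0.0013 -0.0534  0.0006] tooly-yaw 1.57 tilt [-0. -0. -1.] F [-2.  -1.  -5.1] q7 [-0.17  0.37  0.32  2.12 -0.19  0.68  1.56]
```

Emit:
nudge_tcp(moves=[[[0, -0.01, 0, 0, 0], [0, -0.01, 0, 0, 0], [0, -0.01, 0, 0, 0], [0, -0.01, 0, 0, 0], [0, 0, 0, 0, 0], [0, 0, 0, 0, 0]]], clamp_n=40)

```text
t: 3.6
eef_pos: [0.468, -0.1498, 0.0994]
tool_rot: [-0.0, 0.146, 0.989, -0.0]
contact_force: [-6.2, 0.3, 2.8]
gripper_width: 0.178
grasp_force: 39.4
```

```bash
python3 to.py -.127 -.137 .099
```

```text
tcp chest [-0.1285 -0.1249  0.0994] delta tool [-0.0015 -0.0121  0.0004] tooly-yaw 1.568 tilt [-0.001 -0.001 -1.   ] F [-6.2  0.3  2.8] q7 [-0.09  0.37  0.33  2.12 -0.19  0.68  1.64]
```

Emit:
nudge_tcp(moves=[[[0, -0.003, 0, 0, 0], [0, -0.003, 0, 0, 0], [0, -0.002, 0, 0, 0], [0, 0, 0, 0, 0], [0, 0, 0, 0, 0]]])

```text
t: 4.1
eef_pos: [0.466, -0.156, 0.0994]
tool_rot: [-0.0, 0.145, 0.989, 0.0]
contact_force: [-5.3, 3.1, 2.7]
gripper_width: 0.18
grasp_force: 39.4
```

```bash
python3 to.py -.127 -.137 .099
```

```text
tcp chest [-0.1285 -0.1314  0.0994] delta tool [-0.0015 -0.0056  0.0004] tooly-yaw 1.57 tilt [-0.001  0.    -1.   ] F [-5.3  3.1  2.7] q7 [-0.08  0.37  0.33  2.12 -0.19  0.68  1.66]
```

Emit:
nudge_tcp(moves=[[[0, -0.002, 0, 0, 0], [0, -0.001, 0, 0, 0], [0, 0, 0, 0, 0], [0, 0, 0, 0, 0]]])

```text
t: 4.5
eef_pos: [0.4656, -0.1574, 0.0993]
tool_rot: [-0.0, 0.144, 0.99, 0.001]
contact_force: [-4.1, 6.2, 2.3]
gripper_width: 0.179
grasp_force: 39.5
```

```bash
python3 to.py -.127 -.137 .099
```

```text
tcp chest [-0.1285 -0.1329  0.0993] delta tool [-0.0015 -0.0041  0.0003] tooly-yaw 1.571 tilt [-0.001  0.002 -1.   ] F [-4.1  6.2  2.3] q7 [-0.07  0.37  0.33  2.12 -0.19  0.68  1.67]
```

Emit:
nudge_tcp(moves=[[[0, -0.002, 0, 0, 0], [0, -0.002, 0, 0, 0], [0, 0, 0, 0, 0], [0, 0, 0, 0, 0]]])

```text
t: 4.9
eef_pos: [0.4656, -0.1577, 0.0993]
tool_rot: [-0.0, 0.143, 0.99, 0.003]
contact_force: [-1.2, 16.9, 2.0]
gripper_width: 0.174
grasp_force: 39.7
```

```bash
python3 to.py -.127 -.137 .099
```

```text
tcp chest [-0.1285 -0.1331  0.0993] delta tool [-0.0015 -0.0039  0.0002] tooly-yaw 1.575 tilt [-0.     0.006 -1.   ] F [-1.2 16.9  2. ] q7 [-0.07  0.37  0.33  2.12 -0.2   0.68  1.68]
```

The bolt is at its stop: the force rose to 17 N with no further motion, at y = -0.133. I release it, rise, turn a quarter and move over the handle.

Emit:
nudge_tcp(moves=[[[0, 0.005, 0, 0, 0], [0, 0, 0, 0, 0.4], [0, 0, 0, 0, 0.4], [0, 0, 0, 0, 0.4], [0, 0, -0.03, 0, 0.5], [0, 0, -0.04, 0, 0.5], [0, 0, -0.04, 0, 0.5], [-0.012, 0.034, -0.02, 0, 0.5], [-0.012, 0.034, 0, 0, 0.5], [-0.012, 0.034, 0, 0, 0.5], [-0.012, 0.033, 0, 0, 0.5]]], clamp_n=20)

```text
t: 6.0
eef_pos: [0.552, -0.0415, 0.23]
tool_rot: [0.001, 0.145, 0.989, 0.0]
contact_force: [0.7, -0.0, 0.8]
gripper_width: 0.503
grasp_force: 0.0
```

Emit:
nudge_tcp(moves=[[[0, 0, 0, 0.143, 0.5], [0, 0, 0, 0.143, 0.5], [0, 0, 0, 0.143, 0.5], [0, 0, 0, 0.143, 0.5], [0, 0, 0, 0.143, 0.5], [0, 0, 0, 0.143, 0.5], [0, 0, 0, 0.143, 0.5], [0, 0, 0, 0.143, 0.5], [0, 0, 0, 0.143, 0.5], [0, 0, 0, 0.143, 0.5], [0, 0, 0, 0.143, 0.5], [0, 0, 0, 0, 0.5], [0, 0, 0, 0, 0.5]]], quiet=true)

```text
ok
```

```bash
python3 to.py -.080 .002 .140
python3 - <<'E'
from h import *
cv2.imwrite('pics/s1.png',bot.read_camera("side"))
crop('pics/s1.png','pics/s1c.png',285,150,135,115,5)
E
```

```text
tcp chest [-0.0797  0.0015  0.2294] delta tool [ 0.0005 -0.0004  0.0894] tooly-yaw 0.001 tilt [ 0.001 -0.    -1.   ] F [ 0.5  0.1 -0.3] q7 [-0.53  0.31  0.62  1.89 -0.21  1.01 -0.11]
```

View pics/s1c.png

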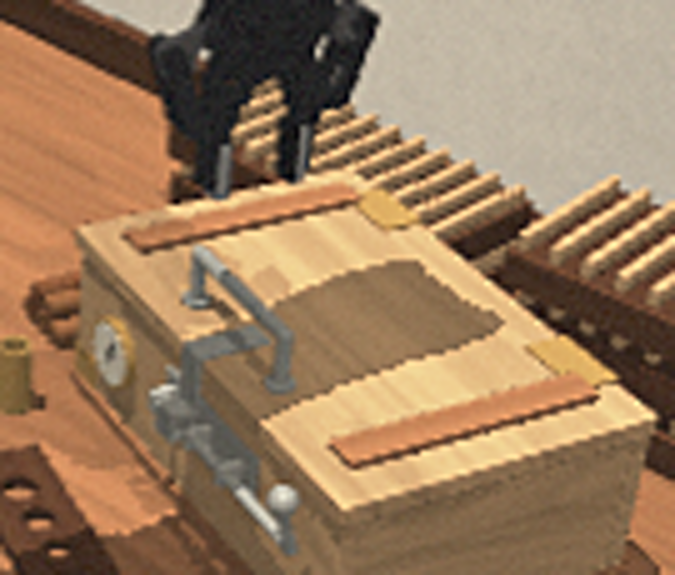

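The bolt is drawn: the knob is at (283,497), well right of the eye at (190,400). I descend and grip the bar.

Emit:
nudge_tcp(moves=[[[0, 0, 0.04, 0, 0.5], [0, 0, 0.03, 0, 0.5], [0, 0, 0.019, 0, 0.5], [0, 0, 0, 0, 0.0], [0, 0, 0, 0, 0.0], [0, 0, 0, 0, 0.0], [0, 0, 0, 0, 0.0], [0, 0, 0, 0, 0]]], clamp_n=30)

```text
t: 8.15
eef_pos: [0.5507, -0.0425, 0.1411]
tool_rot: [0.0, 0.803, 0.596, 0.0]
contact_force: [-2.5, 0.1, 3.3]
gripper_width: 0.104
grasp_force: 29.6
```

```bash
python3 to.py -.080 .002 .140
```

```text
tcp chest [-0.0799  0.0015  0.1411] delta tool [ 0.0005 -0.0001  0.0011] tooly-yaw -0.002 tilt [ 0.001  0.    -1.   ] F [-2.5  0.1  3.3] q7 [-0.48  0.43  0.56  1.97 -0.31  0.83 -0.04]
```

```bash
cat >> to.py <<'E'
    p=C(st()[0]["eef_pos"]);dx,dz=.105-p[0],p[2]+.019-.110
    print("lid deg",np.degrees(np.arctan2(dz,dx)-np.arctan2(.049,.185)).round(2),"r",np.hypot(dx,dz).round(4))
E
```

Emit:
nudge_tcp(moves=[[[0, 0.0028, -0.0096, 0, 0], [0, 0.0033, -0.0095, 0, 0], [0, 0.0038, -0.0093, 0, 0], [0, 0.0043, -0.0091, 0, 0], [0, 0.0048, -0.0088, 0, 0], [0, 0, 0, 0, 0]]], clamp_n=30)

```text
t: 8.75
eef_pos: [0.5686, -0.048, 0.1879]
tool_rot: [-0.001, 0.803, 0.596, -0.0]
contact_force: [-6.0, -0.4, -0.9]
gripper_width: 0.102
grasp_force: 29.5  File "to.py", line 12
```

```bash
python3 to.py -.055 .002 .186
```

```text
    p=C(st()[0]["eef_pos"]);dx,dz=.105-p[0],p[2]+.019-.110
IndentationError: unexpected indent
```

```bash
sed -i 's/^if __name__=="__main__": /if __name__=="__main__":\n    /' to.py
python3 to.py -.061 .002 .186
```

```text
tcp chest [-0.0612  0.0014  0.1879] delta tool [0.0006 0.0002 0.0019] tooly-yaw -0.003 tilt [-0.001  0.001 -1.   ] F [-6.  -0.4 -0.9] q7 [-0.48  0.4   0.59  1.88 -0.27  0.94 -0.06]
lid deg 15.41 r 0.1924
```

Emit:
nudge_tcp(moves=[[[0, 0.0052, -0.0086, 0, 0], [0, 0.0056, -0.0083, 0, 0], [0, 0.0061, -0.0080, 0, 0], [0, 0.0065, -0.0076, 0, 0], [0, 0.0069, -0.0073, 0, 0], [0, 0.0072, -0.0069, 0, 0], [0, 0.0076, -0.0065, 0, 0], [0, 0, 0, 0, 0]]], clamp_n=30)

```text
t: 9.55
eef_pos: [0.6119, -0.0613, 0.2426]
tool_rot: [-0.001, 0.803, 0.596, -0.0]
contact_force: [-13.4, 1.3, 12.5]
gripper_width: 0.101
grasp_force: 30.4
```

```bash
python3 to.py 0 .002 .24
```

```text
tcp chest [-0.0159  0.0011  0.2426] delta tool [0.001  0.0159 0.0026] tooly-yaw -0.003 tilt [-0.001  0.001 -1.   ] F [-13.4   1.3  12.5] q7 [-0.45  0.42  0.61  1.72 -0.27  1.09 -0.05]
lid deg 36.61 r 0.1939
```

Radial force has built up to 18 N because the tool runs slightly inside the arc. I'll relieve it with a small outward correction.

Emit:
nudge_tcp(moves=[[[0, -0.001, -0.0014, 0, 0], [0, 0.0076, -0.0065, 0, 0], [0, 0.0079, -0.0061, 0, 0], [0, 0.0082, -0.0058, 0, 0], [0, 0.0084, -0.0054, 0, 0], [0, 0, 0, 0, 0]]], clamp_n=30)

```text
t: 10.15
eef_pos: [0.6436, -0.071, 0.2656]
tool_rot: [0.001, 0.803, 0.596, 0.0]
contact_force: [-0.3, -3.6, -4.5]
gripper_width: 0.104
grasp_force: 29.8
```

```bash
python3 to.py 0.04 .002 .27
```

```text
tcp chest [0.0172 0.0008 0.2656] delta tool [ 0.0012  0.0228 -0.0043] tooly-yaw -0.003 tilt [ 0.002 -0.002 -1.   ] F [-0.3 -3.6 -4.5] q7 [-0.42  0.45  0.61  1.62 -0.28  1.16 -0.04]
lid deg 48.49 r 0.1954
```

```bash
python3 - <<'E'
from h import *
for n in("top","side"): cv2.imwrite(f'pics/{n}2.png',bot.read_camera(n))
a=cv2.imread('pics/top2.png')[100:240,265:415];b=cv2.imread('pics/side2.png')[110:290,280:430]
f=lambda i,s:cv2.resize(i,None,fx=s,fy=s,interpolation=cv2.INTER_CUBIC)
cv2.imwrite('pics/t2c.png',f(a,4));cv2.imwrite('pics/s2c.png',f(b,3.33))
E
```

```text
(no output)
```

View pics/t2c.png

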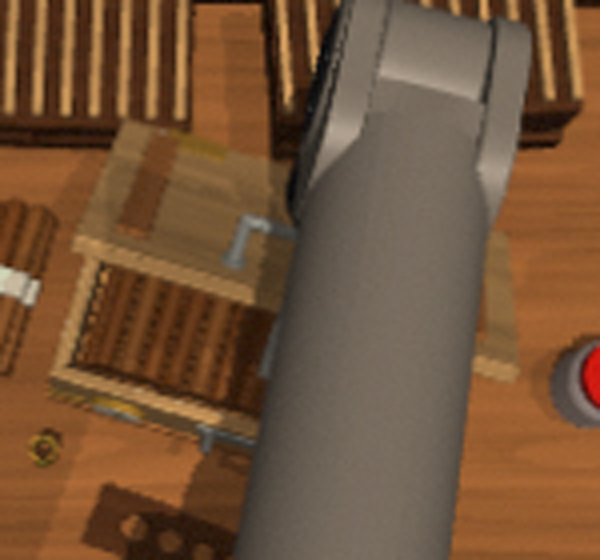

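View pics/s2c.png

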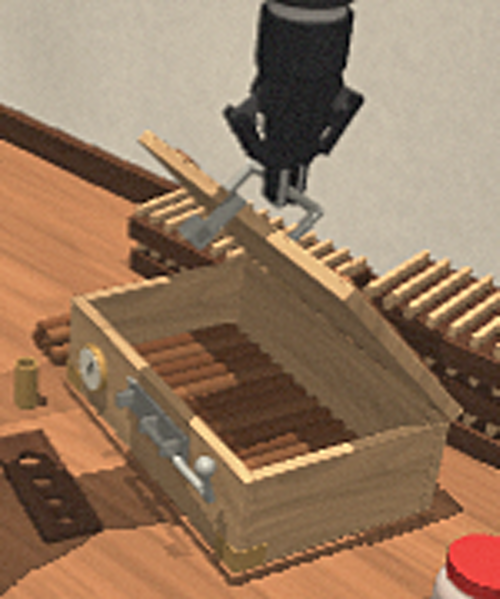

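The lid is about half open. In the top crop its front-left corner is near (76,248), and near (517,379) on the right. In the side crop the front-left corner is near (140,138), and the bar's bends are at (258,168) and (320,213).

```bash
cat > ang.py <<'E'
from pose import *
T4=lambda u,v:(265+(u+.5)/4-.5,100+(v+.5)/4-.5)
S3=lambda u,v:(280+(u+.5)/3.333-.5,110+(v+.5)/3.333-.5)
o2=o+R@[0,.002]
def yplane(n,px,y):
    c,v=ray(n,px);c2=R.T@(c[:2]-o2);v2=R.T@v[:2];s=(y-c2[1])/v2[1]
    return c2[0]+s*v2[0],c[2]+s*v[2]
def rep(nm,n,px,y,ref):
    x,z=yplane(n,px,y);dx,dz=.105-x,z-.110
    print(nm,"x %.4f z %.4f r %.4f (exp %.4f) deg %.1f"%(x,z,np.hypot(dx,dz),np.hypot(*ref),np.degrees(np.arctan2(dz,dx)-np.arctan2(ref[1],ref[0]))))
B=(.214,0);U=(.214,.014);H=(.185,.049)
E
python3 - <<'E'
from ang import *
rep("side L bot","side",S3(139,139),.163,B);rep("side L top","side",S3(150,131),.163,U)
rep("top L bot","top",T4(77,250),.163,B);rep("top R bot","top",T4(517,380),-.163,B)
rep("side bar L","side",S3(258,169),.05,H);rep("side bar R","side",S3(320,213),-.05,H)
p,g=tri(T4(77,250),S3(139,139));print(C(p),g)
E
```

```text
side L bot x -0.0336 z 0.2666 r 0.2091 (exp 0.2140) deg 48.5
side L top x -0.0220 z 0.2729 r 0.2065 (exp 0.2145) deg 48.3
top L bot x -0.0108 z 0.1656 r 0.1285 (exp 0.2140) deg 25.7
top R bot x -0.0379 z 0.2819 r 0.2236 (exp 0.2140) deg 50.3
side bar L x 0.0253 z 0.2731 r 0.1815 (exp 0.1914) deg 49.1
side bar R x 0.0203 z 0.2768 r 0.1871 (exp 0.1914) deg 48.2
[-0.03561273  0.15903176  0.26962743] 0.0026759356053269235
```

Angle is about 48.3° from both camera and TCP. I do the last ~12° in gentle steps.

Emit:
nudge_tcp(moves=[[[0, 0.006, -0.003, 0, 0], [0, 0.006, -0.0027, 0, 0], [0, 0.006, -0.0024, 0, 0], [0, 0.006, -0.0021, 0, 0], [0, 0.006, -0.0019, 0, 0], [0, 0.004, -0.0012, 0, 0], [0, 0, 0, 0, 0], [0, 0, 0, 0, 0]]], clamp_n=30)

```text
t: 11.05
eef_pos: [0.6748, -0.0805, 0.2796]
tool_rot: [0.0, 0.803, 0.596, 0.0]
contact_force: [-3.5, -3.7, 0.2]
gripper_width: 0.104
grasp_force: 29.7
```

```bash
python3 to.py 0.0545 .002 .2795
```

```text
tcp chest [0.0498 0.0006 0.2796] delta tool [0.0014 0.0046 0.0001] tooly-yaw -0.003 tilt [ 0.001 -0.    -1.   ] F [-3.5 -3.7  0.2] q7 [-0.38  0.5   0.61  1.52 -0.3   1.21 -0.02]
lid deg 58.86 r 0.1965
```

Emit:
nudge_tcp(moves=[[[0, 0.0025, -0.0007, 0, 0], [0, 0.002, -0.0005, 0, 0], [0, 0, 0, 0, 0], [0, 0, 0, 0, 0], [0, 0, 0, 0, 0]]], clamp_n=30)

```text
t: 11.55
eef_pos: [0.6788, -0.0818, 0.2808]
tool_rot: [0.0, 0.803, 0.596, 0.0]
contact_force: [-3.7, -4.4, 0.9]
gripper_width: 0.103
grasp_force: 29.8
```

```bash
python3 to.py 0.0545 .002 .2795;python3 - <<'E'
from h import *
for n in("top","side"): cv2.imwrite(f'pics/{n}3.png',bot.read_camera(n))
b=cv2.imread('pics/side3.png')[110:230,290:430]
cv2.imwrite('pics/s3c.png',cv2.resize(b,None,fx=5,fy=5,interpolation=cv2.INTER_CUBIC))
a=cv2.imread('pics/top3.png')[100:240,265:415]
cv2.imwrite('pics/t3c.png',cv2.resize(a,None,fx=4,fy=4,interpolation=cv2.INTER_CUBIC))
E
```

```text
tcp chest [0.0541 0.0006 0.2808] delta tool [0.0014 0.0004 0.0013] tooly-yaw -0.003 tilt [ 0. -0. -1.] F [-3.7 -4.4  0.9] q7 [-0.38  0.51  0.61  1.51 -0.3   1.22 -0.02]
lid deg 60.15 r 0.1965
```

View pics/s3c.png

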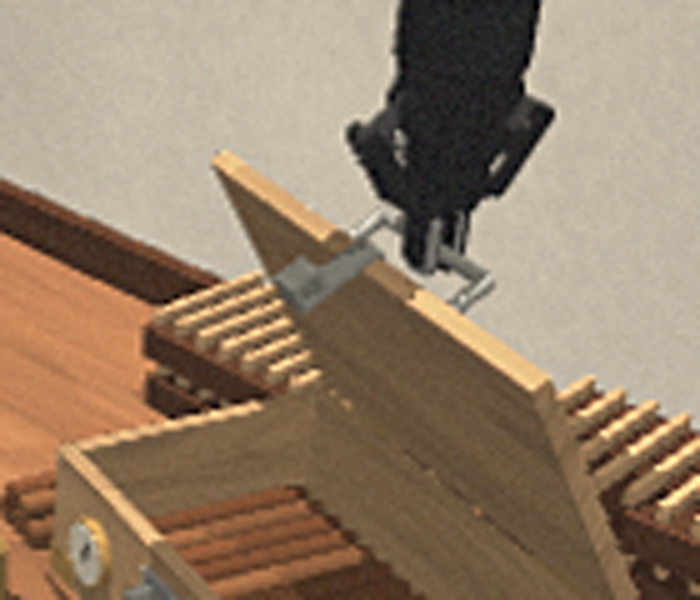

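View pics/t3c.png

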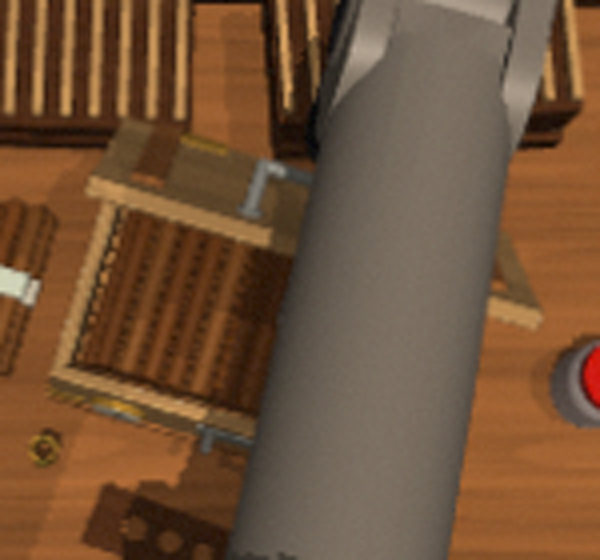

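In the side crop the lid's front-edge corners are L bottom (213,160), L top (222,151), R bottom (541,392) and R top (552,381). In the top crop they are L bottom (88,193) and R bottom (536,328), with tops near (92,179) and (541,314).

```bash
python3 - <<'E'
from ang import *
S=lambda u,v:(290+(u+.5)/5-.5,110+(v+.5)/5-.5)
for nm,s,t,y,ref in [("LB",(213,160),(88,193),.163,B),("LT",(222,151),(92,179),.163,U),("RB",(541,392),(536,328),-.163,B),("RT",(552,381),(541,314),-.163,U)]:
    rep(nm,"side",S(*s),y,ref)
    p,g=tri(T4(*t),S(*s));c=C(p);dx,dz=.105-c[0],c[2]-.11
    print("  tri",c.round(4),g.round(4),"r",np.hypot(dx,dz).round(4),"deg",np.degrees(np.arctan2(dz,dx)-np.arctan2(ref[1],ref[0])).round(1))
E
```

```text
LB x 0.0041 z 0.2936 r 0.2095 (exp 0.2140) deg 61.2
  tri [0.0008 0.1607 0.2957] 0.0009 r 0.213 deg 60.7
LT x 0.0102 z 0.2987 r 0.2112 (exp 0.2145) deg 59.6
  tri [0.0086 0.1611 0.3006] 0.0016 r 0.2136 deg 59.4
RB x 0.0046 z 0.2921 r 0.2079 (exp 0.2140) deg 61.1
  tri [ 1.000e-04 -1.630e-01  2.936e-01] 0.004 r 0.2114 deg 60.3
RT x 0.0105 z 0.2971 r 0.2096 (exp 0.2145) deg 59.5
  tri [ 0.0084 -0.1621  0.2979] 0.0017 r 0.2113 deg 59.1
```

Camera mean is 59.9° and the TCP gives 60.1°, with low force. I settle, check and hand in.

Emit:
nudge_tcp(moves=[[[0, 0, 0, 0, 0], [0, 0, 0, 0, 0], [0, 0, 0, 0, 0], [0, 0, 0, 0, 0], [0, 0, 0, 0, 0]]], clamp_n=40)

```text
t: 12.15
eef_pos: [0.6787, -0.0818, 0.2808]
tool_rot: [0.0, 0.803, 0.596, 0.0]
contact_force: [-3.7, -4.1, -0.1]
gripper_width: 0.096
grasp_force: 39.0
```

```bash
python3 to.py 0.0545 .002 .2795; python3 -c "
from station import bot
import numpy as np
print(np.abs(bot.get_obs()['joint_vel']).max());print(bot.hand_in())"
```

```text
tcp chest [0.054  0.0006 0.2808] delta tool [0.0014 0.0005 0.0013] tooly-yaw -0.003 tilt [ 0. -0. -1.] F [-3.7 -4.1 -0.1] q7 [-0.38  0.51  0.61  1.51 -0.3   1.22 -0.02]
lid deg 60.13 r 0.1965
0.00160978449782882
the job is handed in; nothing more can be done
None
```

I drew the bolt back to its stop and raised the lid to about 60° (camera 59.9°, arm 60.1°), then handed the job in at 12.15 s with the gripper holding the lid steady; I touched nothing else on the bench, but the checker's verdict was not shown.

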